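Pack and mist the carrom care kit

ROBOT

A 6-joint arm with a two-finger parallel gripper is mounted at the origin on the work surface. World frame = base frame: x ahead of the robot, y to its left, z up, the work surface at z = 0. Lengths are in m, angles in degrees, forces in N, time in s.
With the tool pointing down it reaches from about 0.4 to 0.825 m from the base axis. Payload 7 kg.
Tool frame: the origin (TCP) lies midway between the tips of the shut fingers; the grasp point (between the pads) lies 19 mm behind it; z points along the fingers, y is the direction in which the jaws open and shut (so a half turn about z gives the same grasp; the last joint's range is limited). The gripper opens to 88 mm and grips with 3 to 60 N. Pads are 19 mm wide; open, the fingers measure 130 mm over their backs; the gripper's body (78 mm by 193 mm) begins 47 mm behind the grasp point.
Start: joints at [-49.097, 20.546, 0.682, 0, -70.136, -16.507], TCP at [0.279, -0.615, 0.227] pointing down, gripper open.
Joint ranges: [-176.03, 176.03], [-82.01, 121.73], [-58.28, 71.71], [-173.87, 95.51], [-174.79, -0.11], [-173.66, 173.66]. Speed limits (degrees/s): [136.94, 136.94, 172.46, 180, 180, 180].

INTERFACE

Orientations are given as a 3x3 rotation matrix whose columns are the frame's x, y, z axes.
In Python, from rig import robot gives the robot as it stands. Calls block until the motion is done:
- robot.goto(position, orientation): joint-space move of the TCP to a pose.
- robot.servo_line(position, ori=None, speed=0.15): straight line of the TCP; ori=None keeps the orientation; speed is the mean speed in m/s.
- robot.movej(angles): joint-space move.
- robot.move_gripper(opening): opening from 0.0 (shut) to 1.0 (fully open); the grip force is fixed at half the most; returns when the fingers have stopped.
- robot.dwell(seconds).
- robot.ik(position, orientation): joint angles nearest the present ones, or None.
- robot.grab_frame(name): name is "scene" or "top" or "wrist"; returns (picture, depth): 480x640x3 uint8, red, green, blue; 480x640 float32, m along the optical axis (not along the pixel's ray), 0 where there is no reading.
- robot.camera_info(name): a dict with "vfov" (degrees; the focal length in pixels is half the picture's height over the tangent of half this angle, whatever the lens; pixels are square), "cx", "cy" (the principal point, pixels), "k1" (the pictures are not rectified: a ray, as slopes to the right and down, at radius r is drawn at 1 + k1 r^2 times it, then the intrinsics apply), "view" (4x4, takes a point from world to camera coordinates); the wrist camera has in their place "T_tool_cam" (4x4, takes a point from camera to tool coordinates, whose origin is the TCP and whose axes are the flange's). Camera axes: x right, y down, z forward; pixel columns grow to the right and rows downward; lengths in m; the calibration is good to about 2 mm. A picture is of the moment at which its call begins: read the wrist's pose just before it. camera_info takes no time and is no camera call.
A pose or a line that the arm cannot do raises robot.Unreachable and nothing moves.
- robot.job_done(): hands the job in, once; it reports no verdict.
Readings, each from a call of its own:
- robot.read_t(): time.
- robot.read_qpos(): joint angles.
- robot.read_qvel(): joint speeds.
- robot.read_effort(): joint torques, N m.
- robot.read_position(): TCP position.
- robot.read_tcp_rot(): TCP orientation.
- robot.read_force(): force on the tool from outside, world axes, zero at the start.
- robot.read_ft_torque(): the same for the moment, N m.
- robot.read_grip_width(): opening from 0.0 (shut) to 1.0 (fully open).
Only numpy, scipy, OpenCV 4.12 (cv2) and the standard library are available. Lean on these libraries where they do the work, as an engineer would, in place of code of your own. Each camera call takes 0.05 s, during which the arm holds its last target.

TASK

Pack the carrom care kit: lay the brush and the scraper flat in their own compartments of the plywood tray (the scraper's is the one with the wider head end, beside the bracket slots), every steel bracket flat in a bracket slot (one to a slot), and the square powder bottle on its side in the two saddles of the tray, between the end stops. When all of it is lying in place, push the cap of the fixed spray bottle fully down and let it spring up again, so that the packed kit gets a mist of rust guard. Leave the coins, striker, plate and tumbler where they are.

Things in the scene. Friction and masses are not known exactly. Their poses are not given: they have to be found in the camera images.
- tray: fixed plywood kit tray, 222 x 301 mm, ribs 18 mm high over a 6 mm base. Origin on the table; at zero turn x points away from the robot, y to its left. Along x: brush compartment (x = -74 mm), scraper compartment (-8), four bracket slots (66); saddles at y = -155 mm. For fingers the walls are open from y = -45 to 55 mm and the slots over the middle 38 mm of their length
- tray_brush (a point): middle of the brush compartment's floor (6 mm above the table); the brush's origin belongs here. The compartment is 158 mm long along tray y, with a head pocket 46 mm wide at its +y end and a handle channel 28 mm wide at its -y end: the brush's x goes along tray +y
- tray_scraper (a point): middle of the scraper compartment's floor (6 mm above the table); the scraper's origin belongs here. The compartment is 158 mm long along tray y, 62 mm wide at its -y end for the blade, with a handle channel 28 mm wide at its +y end: the scraper's x goes along tray -y
- tray_cradle (a point): where the middle of the lying bottle belongs, 38 mm above the table. Two U saddles, 28 mm either side of it along tray x: seats 16 mm above the table, 50 mm wide, 18 mm long, lips up to 28 mm. End stops 28 mm high stand 68 mm either side. The bottle lies along tray x, cap to either end
- brush: flat dusting brush lying flat, 150 mm long, 14 mm thick. Origin on its underside in the middle of its length; x points to the head. Wooden handle 22 mm wide from x = -75 to 20 mm, black bristle head 40 mm wide from 20 to 75 mm. Balanced at the origin
- scraper: scraper lying flat, 150 mm long. Origin on its underside in the middle of its length; x points to the blade. Wooden handle 22 mm wide and 16 mm thick from x = -75 to 5 mm, flat steel blade 54 mm wide and 4 mm thick from 5 to 75 mm. Grip the handle at about x = -12 mm
- bottle: square white powder bottle, standing upright at first: body 44 x 44 x 100 mm, round grey cap 32 mm across on top, 120 mm high in all. Origin at the centre of its foot, z along the bottle to the cap, x and y square to its faces
- bottle_mid (a point): middle of the bottle's axis, 60 mm from its foot
- mist_cap (a joint): travel of the mister's sprung cap, m: 0 up, 0.008 fully down (about 6 N); it springs up by itself
- mist_cap_top (a point): centre of the top of the white cap (34 mm across), about 132 mm above the table when up, on the fixed aluminium spray bottle (56 mm across) beyond the saddles; press it straight down
- bracket1: flat straight steel bracket 70 x 20 x 8 mm with screw holes; origin at its centre, x along its length, z up. May be absent
- tray_slot1 (a point): centre of a bracket lying in bracket slot 1 (10 mm above the table, slot floor at 6 mm). The slot is 78 mm long along tray x and 26 mm wide; slots are 48 mm apart along tray y; any bracket fits any slot
- bracket2: flat straight steel bracket 70 x 20 x 8 mm with screw holes; origin at its centre, x along its length, z up. May be absent
- tray_slot2 (a point): centre of a bracket lying in bracket slot 2 (10 mm above the table, slot floor at 6 mm). The slot is 78 mm long along tray x and 26 mm wide; slots are 48 mm apart along tray y; any bracket fits any slot
- bracket3: flat straight steel bracket 70 x 20 x 8 mm with screw holes; origin at its centre, x along its length, z up. May be absent
- tray_slot3 (a point): centre of a bracket lying in bracket slot 3 (10 mm above the table, slot floor at 6 mm). The slot is 78 mm long along tray x and 26 mm wide; slots are 48 mm apart along tray y; any bracket fits any slot
- bracket4: flat straight steel bracket 70 x 20 x 8 mm with screw holes; origin at its centre, x along its length, z up. May be absent
- tray_slot4 (a point): centre of a bracket lying in bracket slot 4 (10 mm above the table, slot floor at 6 mm). The slot is 78 mm long along tray x and 26 mm wide; slots are 48 mm apart along tray y; any bracket fits any slot
- striker: orange striker disc, 41 mm across, 10 mm thick, bystander; origin under its centre
- coin1: wooden carrom coin, 31 mm across, 9 mm thick, bystander
- coin2: dark wooden carrom coin, 31 mm across, 9 mm thick, bystander
- plate: steel plate, 170 mm across, near the robot's right, bystander
- tumbler: steel tumbler, 68 mm across, 100 mm high, bystander
There are look-alikes about, which are no part of the job. Leave any turquoise look-alike of the part that bears mist_cap alone.

How it is judged:
By the outcome, as a careful person would: the job done as asked, in the order asked, and still so for the second after the job is handed in, with the robot touching nothing.
Of bracket1, bracket2, bracket3, bracket4 only 2 to 4 are there at a start; the rules pass over those that are not, and their reading is None.
At some moment in a run one of brush, scraper, bracket1, bracket2, bracket3, bracket4 may be knocked a few centimetres aside while the robot is not near it.
Once in a run the grip may slacken for a moment while it holds something.
It also fails if it takes over 210 s, if anything falls off the work surface, if the arm or the gripper's body presses on something with over 40 N, if the wrist force passes 120 N, or if a joint passes its speed limit or range.

## Working session

There is one attempt and no reset: what is moved stays moved. The work goes in short steps, each a Python script; the robot and the scene stay as the last script left them, time stands still between calls to the robot, and variables do not carry over. Pictures are saved under pics/ and viewed, and the job is handed in when it is done.

```bash
ls; mkdir -p pics; python3 - <<'E'
from rig import robot
import cv2,numpy as np
for n in("scene","top","wrist"):
    p,d=robot.grab_frame(n); cv2.imwrite(f"pics/a_{n}.png",p[:,:,::-1]); np.savez(f"a_{n}.npz",p=p,d=d)
    i=robot.camera_info(n); print(n,{k:(np.round(v,4).tolist() if hasattr(v,'__len__') else v) for k,v in i.items()}, d[240,320])
print(robot.read_t(),robot.read_position(),robot.read_tcp_rot(), robot.read_force())
E
```

```text
pics
scene {'vfov': 56.76317236283981, 'cx': 326.45257354116046, 'cy': 248.22903807647685, 'k1': -0.015331133628098887, 'view': [[-0.8133, 0.5818, -0.0067, 0.397], [0.3888, 0.5349, -0.7501, -0.0582], [-0.4328, -0.6127, -0.6612, 1.2882], [0.0, 0.0, 0.0, 1.0]]} 1.2534106
top {'vfov': 46.771842273383186, 'cx': 316.81731638200864, 'cy': 248.83813469860962, 'k1': -0.006452455428807151, 'view': [[0.011, -0.9999, -0.0112, -0.0496], [-0.9908, -0.0094, -0.1352, 0.4519], [0.1351, 0.0126, -0.9908, 1.399], [0.0, 0.0, 0.0, 1.0]]} 0.0
wrist {'vfov': 58.54327366135328, 'cx': 327.3816588198085, 'cy': 234.32388331387438, 'k1': -0.07853238015296868, 'T_tool_cam': [[0.0001, -0.9592, -0.2826, 0.0769], [1.0, 0.0003, -0.0004, 0.0002], [0.0005, -0.2826, 0.9592, -0.1568], [0.0, 0.0, 0.0, 1.0]]} 0.40184432
0.15 [ 0.27863527 -0.61438676  0.22582129] [[-9.10739831e-01 -4.12980040e-01 -6.68372459e-04]
 [-4.12980557e-01  9.10739138e-01  1.13213320e-03]
 [ 1.41164544e-04  1.30710363e-03 -9.99999136e-01]] [-0.22643916 -0.47786454 -0.99361942]
```

View pics/a_scene.png

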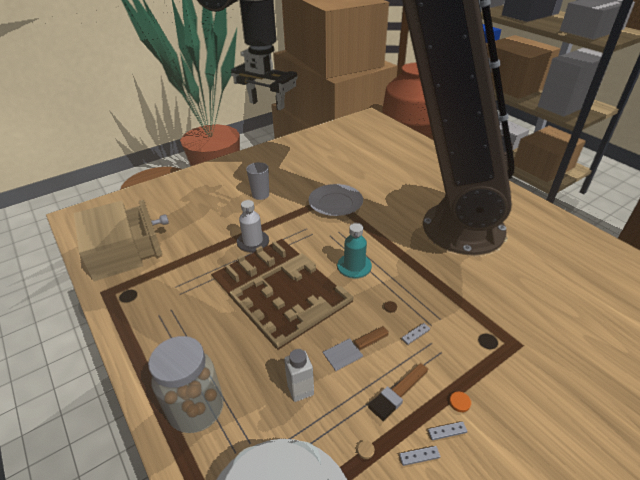

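View pics/a_top.png

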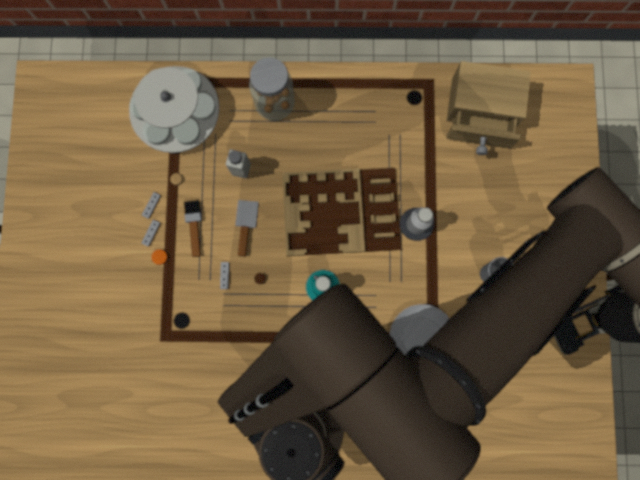

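View pics/a_wrist.png

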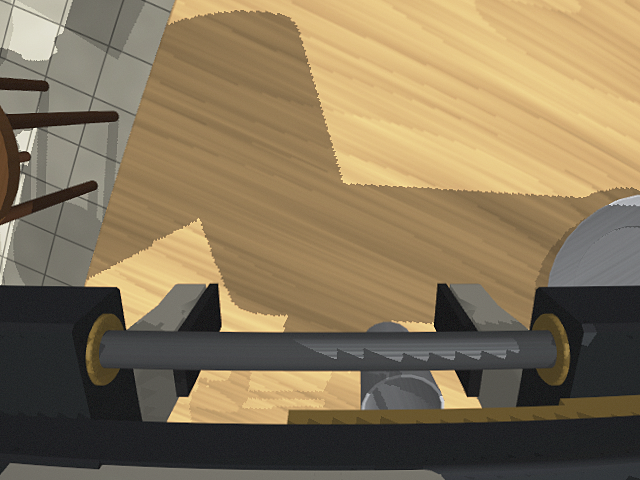

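```bash
cat > h.py <<'E'
from rig import robot
import cv2,numpy as np
class Cam:
    def __init__(s,n,pose=None):
        i=robot.camera_info(n); s.f=240/np.tan(np.radians(i['vfov']/2)); s.cx,s.cy,s.k=i['cx'],i['cy'],i['k1']
        if n=='wrist':
            p,R=pose; T=np.eye(4);T[:3,:3]=R;T[:3,3]=p
            s.Tw=T@np.array(i['T_tool_cam'])
        else: s.Tw=np.linalg.inv(np.array(i['view']))
    def ray(s,u,v):
        d=np.array([(u-s.cx)/s.f,(v-s.cy)/s.f]); x=d.copy()
        for _ in range(20): x=d/(1+s.k*(x@x))
        return s.Tw[:3,3], s.Tw[:3,:3]@np.array([x[0],x[1],1.])
    def plane(s,u,v,z):
        o,d=s.ray(u,v); return o+d*(z-o[2])/d[2]
    def proj(s,P):
        c=np.linalg.inv(s.Tw)@np.append(P,1); x=c[:2]/c[2]; x=x*(1+s.k*(x@x)); return s.f*x+[s.cx,s.cy]
    def pt(s,u,v,dep):
        o,d=s.ray(u,v); return o+d*dep
def rotz(deg):
    """tool down; jaw axis (tool y) at angle deg from world x (z down)"""
    a=np.radians(deg); y=np.array([np.cos(a),np.sin(a),0]); z=np.array([0,0,-1.]); return np.column_stack([np.cross(y,z),y,z])
def snap(n,name):
    pose=(np.array(robot.read_position()),np.array(robot.read_tcp_rot()))
    p,d=robot.grab_frame(n); cv2.imwrite(f"pics/{name}.png",p[:,:,::-1])
    np.savez(f"{name}.npz",p=p,d=d,P=pose[0],R=pose[1]); return p,d,Cam(n,pose)
def load(n,name):
    z=np.load(f"{name}.npz"); return z['p'],z['d'],Cam(n,(z['P'],z['R']))
def st(): 
    print('t',round(robot.read_t(),2),'p',np.round(robot.read_position(),4),'F',np.round(robot.read_force(),1),'w',round(robot.read_grip_width(),3))
E
python3 - <<'E'
from h import *
c=Cam('top')
for n,u,v,z in [('brk',151,205,.008),('brk',150,233,.008),('brk',225,275,.008),('brush',194,225,.014),('scr',246,228,.01),('bot',236,156,.12),('tray',340,212,.02),('mist',425,215,.132),('turq',322,284,.132),('striker',160,257,.01),('tumbler',492,268,.1),('traycorner',286,255,.024),('traycornerTL',286,172,.024),('TR',398,168,.024),('BR',400,249,.024),('lid',178,95,.1)]:
    print(n,np.round(c.plane(u,v,z),3))
print(robot.ik([.6,0.0,.35],rotz(90)), robot.ik([.6,0.0,.35],rotz(-90)), robot.ik([.5,0.35,.35],rotz(90)))
E
```

```text
brk [0.569 0.397 0.008]
brk [0.493 0.396 0.008]
brk [0.384 0.194 0.008]
brush [0.515 0.279 0.014]
scr [0.509 0.142 0.01 ]
bot [0.67  0.156 0.12 ]
tray [ 0.552 -0.104  0.02 ]
mist [ 0.523 -0.306  0.132]
turq [ 0.355 -0.059  0.132]
striker [0.43  0.365 0.01 ]
tumbler [ 0.4   -0.472  0.1  ]
traycorner [0.436 0.035 0.024]
traycornerTL [0.657 0.039 0.024]
TR [ 0.67  -0.257  0.024]
BR [ 0.455 -0.26   0.024]
lid [0.836 0.313 0.1  ]
[  18.6427675    10.45164715    2.71903745    0.          -82.2673903
 -108.6427675 ] [ 18.6427675   10.45164715   2.71903745   0.         -82.2673903
  71.3572325 ] [  53.30800761   11.48139018    4.00523793    0.          -82.52384774
 -143.30800761]
```

```bash
python3 - <<'E'
from h import *
robot.goto([.5,-.1,.36],rotz(-90)); snap('wrist','w1'); snap('top','t1'); snap('scene','s1');st()
robot.goto([.47,.26,.33],rotz(-90)); snap('wrist','w2'); snap('top','t2');st()
E
```

```text
t 2.37 p [ 0.5    -0.1005  0.3597] F [-1.1 -0.6 -0.3] w 1.0
t 3.83 p [0.4705 0.259  0.3302] F [ 0.1 -0.4  0.6] w 1.002
```

View pics/w1.png

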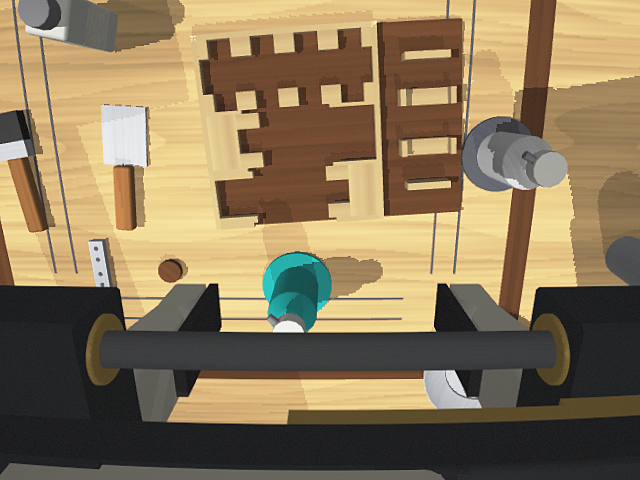

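View pics/w2.png

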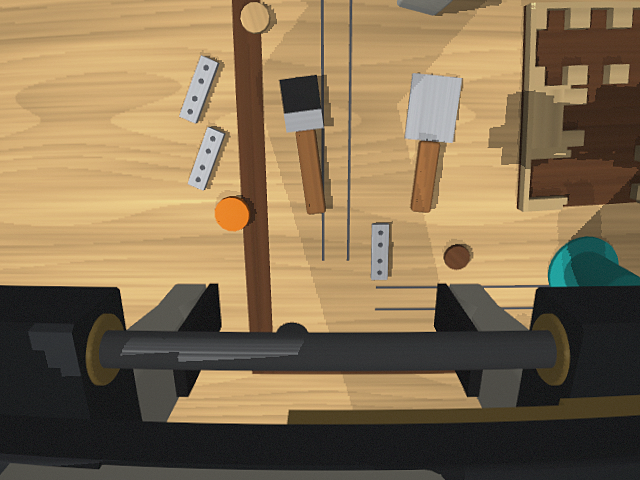

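View pics/t2.png

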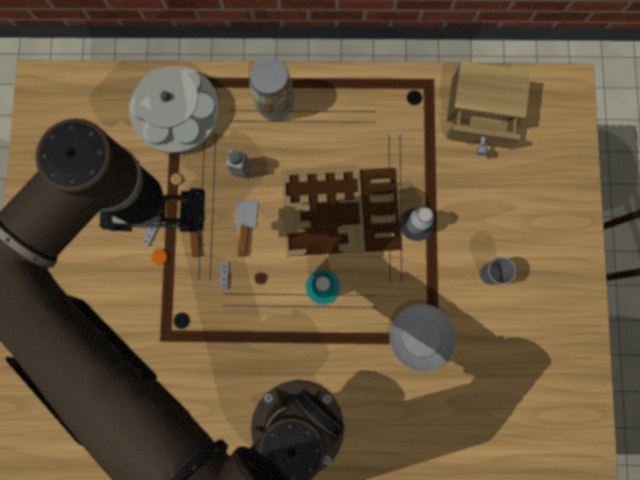

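```bash
python3 - <<'E'
import cv2
p=cv2.imread('pics/w1.png')[5:240,170:580]; cv2.imwrite('pics/w1c.png',cv2.resize(p,None,fx=1.95,fy=1.95,interpolation=cv2.INTER_CUBIC))
E
```

```text
(no output)
```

View pics/w1c.png

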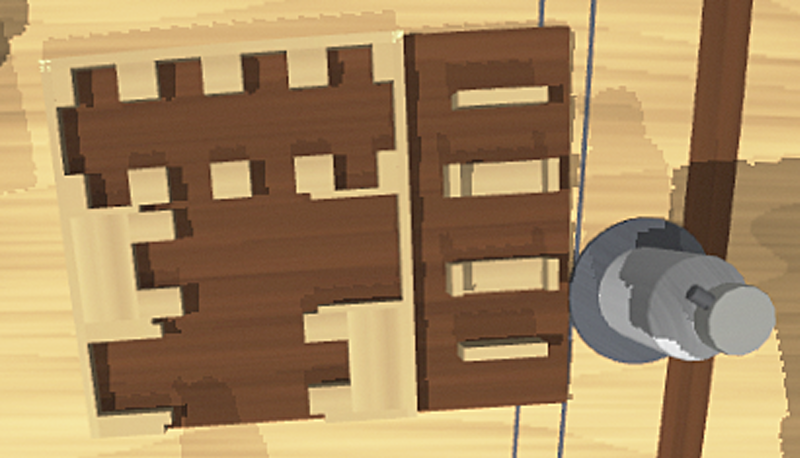

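```bash
python3 - <<'E'
from h import *
p,d,c=load('wrist','w1')
v,u=np.mgrid[0:480,0:640]
# vectorised
K=np.array([[c.f,0,c.cx],[0,c.f,c.cy],[0,0,1]])
x=cv2.undistortPoints(np.stack([u.ravel(),v.ravel()],1).astype(np.float32)[:,None],K,np.array([c.k,0,0,0]))[:,0]
P=np.c_[x,np.ones(len(x))]*d.reshape(-1,1); W=P@c.Tw[:3,:3].T+c.Tw[:3,3]; W=W.reshape(480,640,3)
for (a,b) in[(300,150),(240,150),(420,60),(500,60),(120,250),(60,60)]: print(a,b,np.round(W[b,a],4))
reg=np.zeros((480,640),bool); reg[5:250,170:470]=1
hsv=cv2.cvtColor(p,cv2.COLOR_RGB2HSV)
for nm,lo,hi in[('rib',.019,.032),('all',.0035,.032)]:
    m=(reg&(W[...,2]>lo)&(W[...,2]<hi)).astype(np.uint8); n,l,s,_=cv2.connectedComponentsWithStats(m); k=1+s[1:,4].argmax()
    q=W[l==k][:,:2]
    print(nm,s[k],cv2.minAreaRect((q*1000).astype(np.float32)))
E
```

```text
300 150 [ 0.5285 -0.0685  0.0048]
240 150 [0.5293 0.0019 0.009 ]
420 60 [ 0.6297 -0.2054  0.006 ]
500 60 [ 0.6323 -0.3004 -0.0018]
120 250 [ 0.4017  0.1692 -0.0017]
60 60 [ 0.6371  0.214  -0.0025]
rib [404  49  47  12 396] ((634.0349731445312, -209.01283264160156), (8.935958862304688, 49.60770034790039), 3.8918545246124268)
all [  190    18   280   212 47292] ((555.447509765625, -112.43089294433594), (223.11795043945312, 312.268310546875), 3.777824640274048)
```

```bash
python3 - <<'E'
from h import *
p,d,c=load('wrist','w1')
f=lambda a,b:(a/1.951+170-.25,b/1.951+5-.25)
r=lambda a,b,z: c.plane(*f(a,b),z)[:2]
rib={'TL':(44,62),'TR':(402,34),'BR':(415,413),'BL':(93,437)}
R={k:r(*q,.024) for k,q in rib.items()}
B={k:r(*q,.006) for k,q in {'TR':(568,28),'BR':(568,400)}.items()}
print({k:np.round(x,4) for k,x in R.items()},B)
ang=lambda a,b:np.degrees(np.arctan2(*(b-a)[::-1]))
print(ang(R['BL'],R['TL']),ang(R['BR'],R['TR']),ang(R['TR'],R['TL'])-90,ang(R['BR'],R['BL'])-90,ang(B['BR'],B['TR']))
N=np.linalg.norm
print(N(R['BL']-R['TL']),N(R['BR']-R['TR']),N(R['TR']-R['TL']),N(R['BR']-R['BL']),N(B['BR']-B['TR']))
# saddles tops: px on crop. lips z=.028, seats .016
for nm,q,z in [('s1',(442,160),.028),('s1r',(560,160),.028),('s1b',(442,198),.028),('s1rb',(560,192),.028),('s2',(445,263),.028),('s2r',(557,256),.028),('s2b',(446,295),.028),('s2rb',(558,290),.028),('st1',(455,92),.028),('st1r',(548,85),.028),('st2',(459,346),.028),('st2r',(547,340),.028)]: print(nm,np.round(r(*q,z),4))
E
```

```text
{'TL': array([0.6532, 0.0449]), 'TR': array([ 0.666 , -0.1526]), 'BR': array([ 0.4522, -0.1661]), 'BL': array([0.4374, 0.0314])} {'TR': array([ 0.67401064, -0.2493059 ]), 'BR': array([ 0.45618309, -0.26536327])}
3.567151654932308 3.6171987784517943 3.718499267681125 4.299264542009297 4.215988615566869
0.2161850875063317 0.21417702164273889 0.1978665046393356 0.19806906447581957 0.21841858673975711
s1 [ 0.5993 -0.1761]
s1r [ 0.6    -0.2429]
s1b [ 0.5786 -0.1769]
s1rb [ 0.5826 -0.2441]
s2 [ 0.5423 -0.18  ]
s2r [ 0.5468 -0.2449]
s2b [ 0.524  -0.1813]
s2rb [ 0.5273 -0.2469]
st1 [ 0.6355 -0.1821]
st1r [ 0.6399 -0.2335]
st2 [ 0.4941 -0.1903]
st2r [ 0.4978 -0.2426]
```

```bash
python3 - <<'E'
from h import *
robot.goto([.50,-.08,.26],rotz(-90)); snap('wrist','w3')
robot.goto([.60,-.08,.26],rotz(90)); snap('wrist','w4'); st()
robot.goto([.62,-.20,.26],rotz(90)); snap('wrist','w5'); st()
E
```

```text
t 7.85 p [ 0.6    -0.08    0.2601] F [-0.7 -0.4 -0. ] w 0.998
t 8.46 p [ 0.6199 -0.2003  0.2598] F [-0.4  0.5  1. ] w 1.001
```

View pics/w3.png

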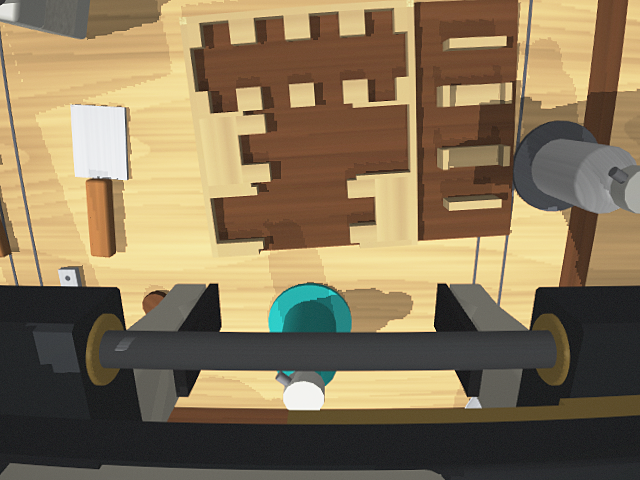

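View pics/w4.png

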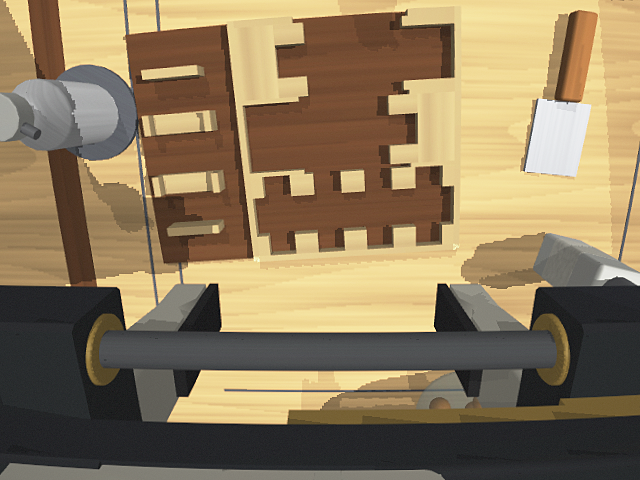

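View pics/w5.png

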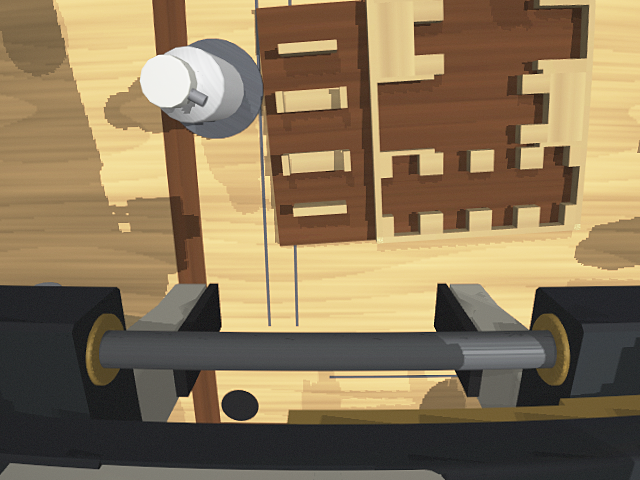

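```bash
python3 - <<'E'
import cv2
for n,(a,b,c,d) in {'w3':(170,535,0,265),'w4':(110,475,0,275)}.items():
    p=cv2.imread(f'pics/{n}.png')[c:d,a:b]; cv2.imwrite(f'pics/{n}c.png',cv2.resize(p,None,fx=2.18,fy=2.18,interpolation=cv2.INTER_CUBIC))
E
```

```text
(no output)
```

View pics/w3c.png

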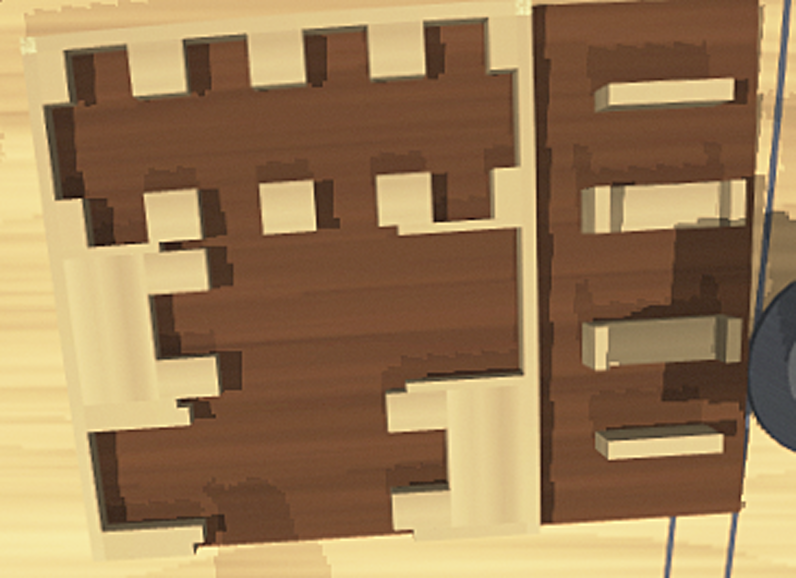

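View pics/w4c.png

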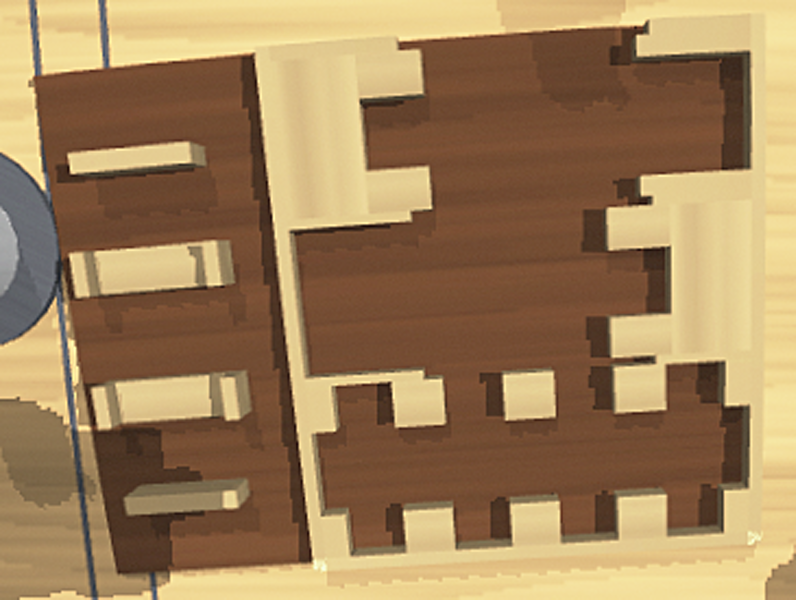

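```bash
python3 - <<'E'
from h import *
def go(n,off,rib,base,ex):
    p,d,c=load('wrist',n)
    r=lambda q,z: c.plane(q[0]/2.18+off[0]-.27,q[1]/2.18+off[1]-.27,z)[:2]
    R={k:r(q,.024) for k,q in rib.items()}; B={k:r(q,.006) for k,q in base.items()}
    print(n,{k:np.round(x,4).tolist() for k,x in {**R,**B}.items()})
    ang=lambda a,b:round(np.degrees(np.arctan2(*(b-a)[::-1])),2)
    N=lambda a,b:round(np.linalg.norm(a-b),4)
    print(ang(R['BL'],R['TL']),ang(R['BR'],R['TR']),ang(R['TR'],R['TL'])-90,ang(R['BR'],R['BL'])-90,ang(B['bBR'],B['bTR']))
    print(N(R['BL'],R['TL']),N(R['BR'],R['TR']),N(R['TR'],R['TL']),N(R['BR'],R['BL']),N(B['bBR'],B['bTR']), N(B['bTR'],R['TL']))
    a=np.radians(4.0); M=np.array([[np.cos(a),-np.sin(a)],[np.sin(a),np.cos(a)]])
    for k,(q,z) in ex.items(): print(k, np.round(r(q,z)@M,4))
    for k,x in {**R,**B}.items(): print(k,np.round(x@M,4))
go('w3',(170,0),dict(TL=(28,42),TR=(524,5),BR=(538,532),BL=(96,556)),dict(bTR=(759,0),bBR=(743,513)),
  dict(stopFar=((607,84),.028),stopFarR=((733,80),.028),stopNear=((607,432),.028),stopNearR=((722,430),.028),
   scrBladeEnd=((520,300),.024),scrHandleEnd=((157,320),.024),brHeadEnd=((90,432),.024),brHeadEnd2=((103,524),.024),brTail=((447,470),.024)))
go('w4',(110,0),dict(BR=(255,45),BL=(764,14),TL=(760,540),TR=(316,568)),dict(bBR=(35,80),bTR=(117,572)),
  dict(stopFar=((124,497),.028),stopFarR=((241,488),.028),stopNear=((68,160),.028),stopNearR=((196,146),.028),
   scrBladeEnd=((300,300),.024),scrHandleEnd=((668,280),.024),brHeadEnd=((748,60),.024),brHeadEnd2=((748,165),.024),brTail=((365,125),.024)))
E
```

```text
w3 {'TL': [0.6538, 0.0449], 'TR': [0.6663, -0.1491], 'BR': [0.4521, -0.1654], 'BL': [0.4407, 0.0317], 'bTR': [0.6752, -0.2495], 'bBR': [0.4557, -0.2653]}
3.54 4.36 3.680000000000007 3.319999999999993 4.11
0.2136 0.2148 0.1944 0.1975 0.2201 0.2952
stopFar [ 0.6228 -0.2262]
stopFarR [ 0.6221 -0.2765]
stopNear [ 0.4836 -0.2259]
stopNearR [ 0.4812 -0.2759]
scrBladeEnd [ 0.541  -0.1904]
scrHandleEnd [ 0.5433 -0.0394]
brHeadEnd [ 0.4981 -0.0046]
brHeadEnd2 [ 0.4565 -0.0044]
brTail [ 0.4705 -0.1573]
TL [ 0.6554 -0.0008]
TR [ 0.6543 -0.1952]
BR [ 0.4395 -0.1965]
BL [0.4418 0.0009]
bTR [ 0.6561 -0.296 ]
bBR [ 0.436  -0.2965]
w4 {'BR': [0.4488, -0.166], 'BL': [0.4366, 0.0327], 'TL': [0.6521, 0.0473], 'TR': [0.6654, -0.151], 'bBR': [0.4566, -0.2637], 'bTR': [0.6743, -0.2494]}
3.89 3.96 3.8400000000000034 3.510000000000005 3.74
0.2159 0.2171 0.1988 0.1991 0.2182 0.2976
stopFar [ 0.6135 -0.2768]
stopFarR [ 0.6131 -0.2245]
stopNear [ 0.4728 -0.2768]
stopNearR [ 0.4723 -0.2241]
scrBladeEnd [ 0.5358 -0.1902]
scrHandleEnd [ 0.5381 -0.038 ]
brHeadEnd [ 0.4546 -0.0044]
brHeadEnd2 [ 0.4945 -0.0047]
brTail [ 0.4695 -0.1567]
BR [ 0.4361 -0.1969]
BL [0.4379 0.0021]
TL [0.6538 0.0017]
TR [ 0.6532 -0.1971]
bBR [ 0.4371 -0.2949]
bTR [ 0.6553 -0.2959]
```

```bash
python3 - <<'E'
from h import *
a=np.radians(3.9); M=np.array([[np.cos(a),-np.sin(a)],[np.sin(a),np.cos(a)]])
def go(n,off,ex):
    p,d,c=load('wrist',n); print(n, c.Tw[:3,3])
    for k,q in ex.items():
        w=c.plane(q[0]/2.18+off[0]-.27,q[1]/2.18+off[1]-.27,.006)[:2]; print(k,np.round(w@M,4), np.round(c.plane(q[0]/2.18+off[0]-.27,q[1]/2.18+off[1]-.27,.024)[:2]@M,4))
go('w3',(170,0),dict(scrBladeEnd=(520,300),scrHandleEnd=(157,320),brHeadEnd=(105,520),brTail=(447,470)))
go('w4',(110,0),dict(scrBladeEnd=(300,300),scrHandleEnd=(668,280),brHeadEnd=(748,60),brTail=(365,125)))
# depth profile across brush/ slot: along tray y through scraper
p,d,c=load('wrist','w3')
for X in (.541,.6155):
  print([ (int(y*1000),round(1000*c.pt(*(uv:=c.proj(np.append(M@[X,y],.006))),d[int(round(uv[1])),int(round(uv[0]))])[2])) for y in np.arange(-.205,.01,.004)])
y=-.1
print([ (int(x*1000),round(1000*c.pt(*(uv:=c.proj(np.append(M@[x,-.02],.006))),d[int(round(uv[1])),int(round(uv[0]))])[2])) for x in np.arange(.43,.67,.004)])
E
```

```text
w3 [ 0.57727498 -0.07958461  0.41713939]
scrBladeEnd [ 0.54   -0.1927] [ 0.5413 -0.1895]
scrHandleEnd [ 0.5421 -0.0348] [ 0.5433 -0.0385]
brHeadEnd [4.532e-01 4.000e-04] [ 0.4583 -0.0048]
brTail [ 0.4662 -0.1582] [ 0.4708 -0.1564]
w4 [ 0.52301757 -0.07982633  0.41681825]
scrBladeEnd [ 0.537  -0.1926] [ 0.5361 -0.1893]
scrHandleEnd [ 0.5391 -0.0335] [ 0.5381 -0.0371]
brHeadEnd [0.4518 0.0015] [ 0.4546 -0.0036]
brTail [ 0.4676 -0.1577] [ 0.4698 -0.1559]
[(-205, 5), (-200, 5), (-196, 19), (-192, 15), (-188, 5), (-184, 5), (-180, 5), (-176, 5), (-172, 4), (-168, 4), (-164, 5), (-160, 4), (-156, 5), (-152, 5), (-148, 6), (-144, 5), (-140, 6), (-136, 6), (-132, 4), (-128, 4), (-124, 5), (-120, 5), (-116, 5), (-112, 5), (-108, 4), (-104, 5), (-100, 3), (-96, 4), (-92, 3), (-88, 5), (-84, 4), (-80, 5), (-76, 5), (-72, 5), (-68, 5), (-64, 417), (-60, 4), (-56, 5), (-52, 5), (-48, 5), (-44, 5), (-40, 3), (-36, 5), (-32, 9), (-28, 16), (-24, 17), (-20, 17), (-16, 16), (-12, 17), (-8, 15), (-4, 18), (0, 18), (3, 17), (7, 16)]
[(-205, 4), (-200, 4), (-196, 18), (-192, 16), (-188, 5), (-184, 6), (
[... 433 characters left out ...]
6, 5), (-12, 4), (-8, 6), (-4, 5), (0, 5), (3, 17), (7, 18)]
[(430, -1), (434, 17), (438, 16), (442, 16), (446, 16), (450, 8), (454, 5), (458, 4), (462, 6), (466, 5), (470, 5), (474, 3), (478, 4), (482, 6), (486, 4), (490, 5), (494, 5), (498, 16), (502, 16), (506, 15), (510, 17), (514, 17), (518, 18), (522, 17), (526, 16), (530, 17), (534, 17), (538, 16), (542, 18), (546, 17), (550, 15), (554, 17), (558, 15), (562, 17), (566, 16), (570, 16), (574, 17), (578, 3), (582, 4), (586, 5), (590, 4), (594, 6), (598, 5), (602, 5), (606, 5), (610, 6), (614, 6), (618, 5), (622, 4), (626, 5), (630, 4), (634, 3), (638, 5), (642, 5), (646, 6), (650, 4), (654, 15), (658, 17), (662, 0), (666, -2), (670, -1)]
```

```bash
cat >> h.py <<'E'
TO=np.array([.5516,-.0586]); TY=3.78
def tray(x,y,z=0.,mm=True):
    a=np.radians(TY); x,y=x/1000,y/1000
    return np.array([TO[0]+x*np.cos(a)-y*np.sin(a),TO[1]+x*np.sin(a)+y*np.cos(a),z])
E
cat > ov.py <<'E'
from h import *
import sys
n,out=sys.argv[1:3]
p,d,c=load('wrist',n); im=p[:,:,::-1].copy()
def box(x0,x1,y0,y1,z,col):
    q=np.array([c.proj(tray(x,y,z)) for x,y in[(x0,y0),(x1,y0),(x1,y1),(x0,y1)]]); cv2.polylines(im,[np.round(q).astype(int)],True,col,1)
box(-111,111,-200,101,0.006,(0,0,255))
box(-74-14,-74+14,17.5-79,17.5+79,.006,(255,0,0)); box(-74-23,-74+23,17.5,17.5+79,.006,(255,0,0))
box(-8-14,-8+14,-17.5-79,-17.5+79,.006,(0,255,0)); box(-8-31,-8+31,-17.5-79,-17.5,.006,(0,255,0))
for k in(-72,-24,24,72): box(66-39,66+39,k-13,k+13,.006,(255,0,255))
for k in(-28,28): box(k-9,k+9,-180,-130,.016,(255,255,0))
cv2.imwrite(f'pics/{out}.png',cv2.resize(im[:280],None,fx=1.25,fy=1.25))
E
python3 ov.py w3 ov3; python3 ov.py w5 ov5
```

```text
(no output)
```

View pics/ov3.png

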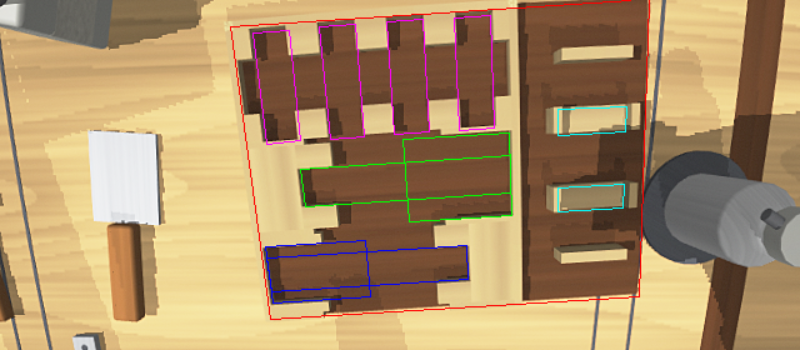

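View pics/ov5.png

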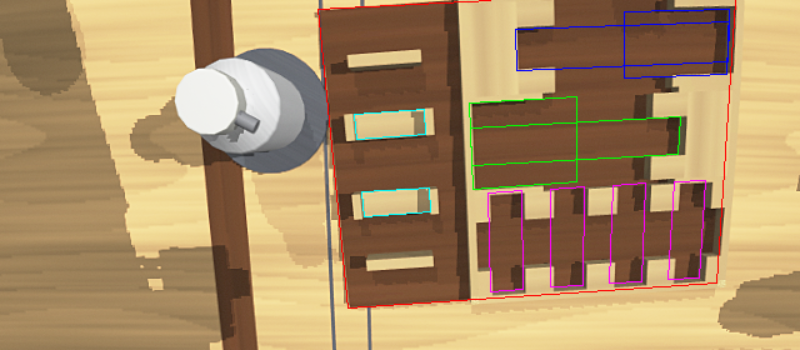

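```bash
cat >> h.py <<'E'
def rects(p,c,kind,z,roi=None):
    """find blobs; return list of (center world, long axis angle deg, L, W in mm)"""
    hsv=cv2.cvtColor(p,cv2.COLOR_RGB2HSV).astype(int); H,S,V=hsv[...,0],hsv[...,1],hsv[...,2]
    if kind=='handle': m=(H>=5)&(H<=14)&(S>130)&(V>70)
    if kind=='steel': m=(S<60)&(V>95)
    if kind=='dark': m=(V<75)&(S<80)
    m=m.astype(np.uint8); m[282:]=0
    m=cv2.morphologyEx(m,cv2.MORPH_OPEN,np.ones((3,3)))
    m=cv2.morphologyEx(m,cv2.MORPH_CLOSE,np.ones((7,7)))
    out=[]
    for k in cv2.findContours(m,cv2.RETR_EXTERNAL,cv2.CHAIN_APPROX_NONE)[0]:
        if len(k)<30: continue
        q=np.array([c.plane(*x[0],z)[:2] for x in k])*1000
        (a,b),(w,h),t=cv2.minAreaRect(q.astype(np.float32))
        if w<h: w,h,t=h,w,t+90
        out.append((np.array([a,b])/1000,(t+90)%180-90,w,h,k.reshape(-1,2).mean(0).round(),q/1000))
    return out
E
python3 - <<'E'
from h import *
p,d,c=load('wrist','w2')
for kind,z in(('handle',.015),('steel',.008),('dark',.014)):
    for r in rects(p,c,kind,z):
        if r[2]>15: print(kind,np.round(r[0],4),np.round(r[1:4],1),r[4])
E
```

```text
handle [0.3796 0.1075] [89.9 28.1 26.2] [457. 257.]
handle [ 0.4723 -0.0322] [ 77.1 126.7  62.4] [582. 178.]
handle [0.474  0.1515] [-4.7 77.6 23.1] [425. 176.]
handle [0.4791 0.2781] [ 7.4 91.9 20.9] [310. 171.]
handle [ 0.6058 -0.0214] [-85.8 119.1  94.8] [594.  53.]
handle [0.5032 0.3573] [  0.  306.   58.3] [248. 144.]
steel [0.3841 0.198 ] [ 1.6 69.  20.1] [379. 252.]
steel [0.4942 0.3963] [-23.6  69.5  19.9] [205. 158.]
steel [0.5353 0.2856] [-82.9  41.1  20.9] [303. 120.]
steel [0.5487 0.1453] [-4.4 69.9 54.5] [433. 108.]
steel [0.569  0.3991] [-24.1  69.9  20. ] [198.  89.]
steel [0.6514 0.1607] [-88.9  54.   12.8] [422.   4.]
dark [0.5634 0.2852] [-83.6  46.   34.7] [303.  93.]
```

```bash
cat >> h.py <<'E'
def best(pos,jaw):
    q=np.array(robot.read_qpos()); o=[]
    for j in(jaw,jaw+180):
        s=robot.ik(pos,rotz(j))
        if s is not None and abs(s[5])<168: o.append((np.abs(np.array(s)-q).max(),j))
    return rotz(min(o)[1])
def pick(xy,jaw,z,opening=.5,up=.1):
    R=best([*xy,z+up],jaw); robot.goto([*xy,z+up],R); robot.move_gripper(opening)
    robot.servo_line([*xy,z],R,speed=.12); robot.move_gripper(0.0); robot.dwell(.15); st()
    robot.servo_line([*xy,z+up],R,speed=.15); st()
def place(xy,jaw,z,opening=.42,up=.1,R=None):
    R=best([*xy,z+up],jaw) if R is None else R
    robot.goto([*xy,z+up],R); st(); robot.servo_line([*xy,z+.015],R,speed=.12); robot.servo_line([*xy,z],R,speed=.05); st()
    robot.move_gripper(opening); robot.dwell(.1); robot.servo_line([*xy,z+up],R,speed=.15)
def look(xy,name,z=.22,jaw=-90):
    dx=-.03 if jaw==-90 else .03
    robot.goto([xy[0]+dx,xy[1],z],rotz(jaw)); robot.dwell(.1); return snap('wrist',name)
E
python3 - <<'E'
from h import *
p,d,c=look([.51,.28],'b1')
for kind,z in(('handle',.014),('dark',.014),('steel',.008)):
    for r in rects(p,c,kind,z):
        if r[2]>15: print(kind,np.round(r[0],4),np.round(r[1:4],1),r[4])
st()
E
```

```text
handle [0.4688 0.0126] [-85.3  32.5  28.9] [619. 210.]
handle [0.4733 0.152 ] [-4.3 77.7 24.6] [474. 206.]
handle [0.4782 0.2777] [ 7.4 92.3 21.1] [329. 200.]
handle [0.6104 0.0294] [ 8.2 73.5 18.5] [632.  47.]
handle [0.5223 0.3496] [  0.  235.3  43.2] [251. 148.]
dark [0.4987 0.2652] [ 0.5 54.9  1.7] [344. 178.]
dark [0.5623 0.2852] [-83.2  45.7  34.8] [320. 101.]
steel [0.4098 0.1982] [89.8 21.1 15.9] [415. 273.]
steel [0.4932 0.3957] [-23.7  69.7  20. ] [195. 183.]
steel [0.534  0.2849] [-82.7  41.4  20.6] [321. 136.]
steel [0.5478 0.1457] [-4.7 69.5 54.6] [485. 119.]
steel [0.5678 0.3985] [-24.4  69.8  19.8] [185.  95.]
t 10.55 p [0.4803 0.2796 0.22  ] F [-1.   0.4 -0.5] w 1.0
```

View pics/b1.png

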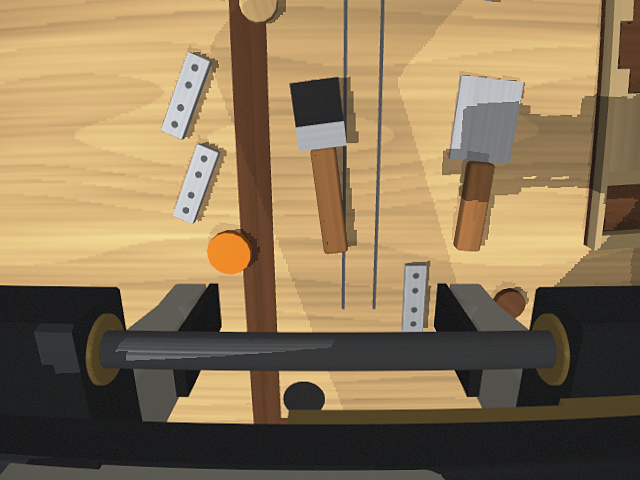

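```bash
python3 - <<'E'
from h import *
pick([.505,.2812],7.1-90,.003)
w=tray(-74,17.5); print(w)
robot.servo_line([.505,.2812,.16],None,.2)
j=7.1-90+ (93.78-7.1)
q=best([*w[:2],.12],j); 
# orientation must be exact turn (not half turn) for brush head direction
R=rotz(j); print(robot.ik([*w[:2],.12],R))
robot.goto([*w[:2],.16],R); st(); snap('scene','s2'); snap('top','t3')
E
```

```text
t 13.63 p [0.5052 0.2814 0.0034] F [-1.7 -0.8  5.6] w 0.249
t 14.45 p [0.5044 0.2807 0.102 ] F [ 0.9 -0.3 -1.9] w 0.25
[ 0.47660729 -0.04601656  0.        ]
[ 18.09867855   7.88105695 -31.90638744   0.         -50.21255561
 165.68132145]
t 16.66 p [ 0.4767 -0.0458  0.1597] F [ 0.4  0.5 -0.2] w 0.247
```

View pics/s2.png

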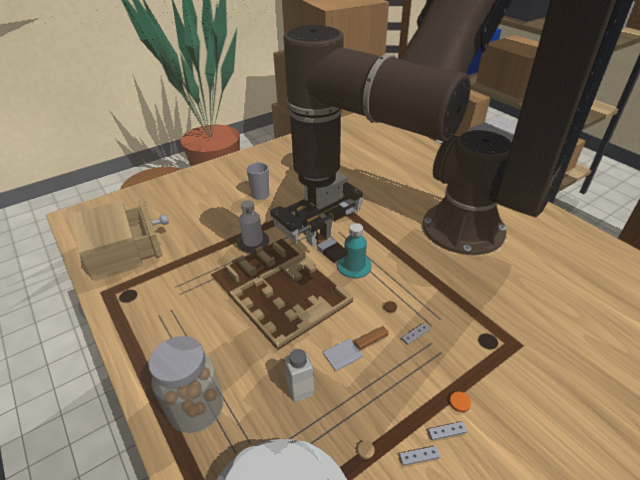

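```bash
cat >> h.py <<'E'
def cloud(d,c):
    v,u=np.mgrid[0:480,0:640]
    K=np.array([[c.f,0,c.cx],[0,c.f,c.cy],[0,0,1]])
    x=cv2.undistortPoints(np.stack([u.ravel(),v.ravel()],1).astype(np.float32)[:,None],K,np.array([c.k,0,0,0]))[:,0]
    P=np.c_[x,np.ones(len(x))]*d.reshape(-1,1); return (P@c.Tw[:3,:3].T+c.Tw[:3,3]).reshape(480,640,3)
E
python3 - <<'E'
from h import *
for cam,n in(('scene','s1'),('top','t3'),('scene','s2')):
    p,d,c=load(cam,n); W=cloud(d,c); ok=d>0
    for nm,x,y in(('turq',.355,-.059),('alu',.523,-.306)):
        m=ok&(np.hypot(W[...,0]-x,W[...,1]-y)<.055)&(W[...,2]>.01)&(W[...,2]<.16)
        q=W[m]
        for z in np.arange(.02,.15,.01):
            s=q[np.abs(q[:,2]-z)<.005]
            if len(s)>5: print(cam,nm,round(z,3),len(s),'x',s[:,0].min().round(3),s[:,0].max().round(3),'y',s[:,1].min().round(3),s[:,1].max().round(3))
E
```

```text
scene turq 0.02 64 x 0.336 0.385 y -0.072 -0.031
scene turq 0.03 64 x 0.336 0.385 y -0.073 -0.032
scene turq 0.04 62 x 0.339 0.386 y -0.075 -0.032
scene turq 0.05 62 x 0.34 0.384 y -0.078 -0.032
scene turq 0.06 66 x 0.341 0.384 y -0.079 -0.031
scene turq 0.07 61 x 0.332 0.384 y -0.067 -0.033
scene turq 0.08 68 x 0.331 0.383 y -0.073 -0.031
scene turq 0.09 123 x 0.331 0.385 y -0.082 -0.032
scene turq 0.1 107 x 0.336 0.376 y -0.079 -0.038
scene turq 0.11 7 x 0.356 0.369 y -0.069 -0.046
scene turq 0.12 29 x 0.346 0.374 y -0.069 -0.04
scene turq 0.13 128 x 0.341 0.375 y -0.077 -0.039
scene alu 0.02 58 x 0.5 0.552 y -0.314 -0.277
scene alu 0.03 58 x 0.504 0.553 y -0.31 -0.276
scene alu 0.04 55 x 0.497 0.552 y -0.317 -0.276
scene alu 0.05 60 x 0.505 0.552 y -0.314 -0.276
scene alu 0.06 59 x 0.503 0.552 y -0.317 -0.278
scene alu 0.07 64 x 0.5 0.553 y -0.309 -0.277
scene alu 0.08 64 x 0.504 0.552 y -0.316 -0.276
scene alu 0.09 103 x 0.497 0.551 y -0.328 -0.276
scene alu 0.1 90 x 0.506 0.545 y -0.32 -0.281
scene alu 0.11 11 x 0.519 0.534 y -0.304 -0.288
scene alu 0.12 32 x 0.514 0.541 y -0.31
[... 1388 characters left out ...]
x 0.347 0.37 y -0.069 -0.047
scene turq 0.12 32 x 0.346 0.373 y -0.069 -0.039
scene turq 0.13 125 x 0.339 0.375 y -0.076 -0.039
scene alu 0.02 53 x 0.499 0.552 y -0.314 -0.277
scene alu 0.03 57 x 0.503 0.552 y -0.312 -0.276
scene alu 0.04 59 x 0.5 0.552 y -0.307 -0.277
scene alu 0.05 59 x 0.499 0.552 y -0.313 -0.277
scene alu 0.06 60 x 0.503 0.552 y -0.314 -0.277
scene alu 0.07 54 x 0.498 0.552 y -0.314 -0.276
scene alu 0.08 69 x 0.505 0.552 y -0.314 -0.277
scene alu 0.09 116 x 0.498 0.552 y -0.325 -0.276
scene alu 0.1 86 x 0.506 0.544 y -0.316 -0.285
scene alu 0.11 7 x 0.514 0.534 y -0.306 -0.292
scene alu 0.12 32 x 0.514 0.541 y -0.311 -0.282
scene alu 0.13 104 x 0.509 0.54 y -0.323 -0.283
```

```bash
cat >> h.py <<'E'
def axrot(axis,deg):
    return cv2.Rodrigues(np.asarray(axis,float)/np.linalg.norm(axis)*np.radians(deg))[0]
TYax=np.array([-np.sin(np.radians(TY)),np.cos(np.radians(TY)),0]); TXax=np.array([np.cos(np.radians(TY)),np.sin(np.radians(TY)),0])
E
python3 - <<'E'
from h import *
R=axrot(TYax,10)@rotz(3.78); g=tray(-74+4,17.5,.0337); t=g+.019*R[:,2]
print(R[:,2],t,robot.ik(t,R))
up=t+[0,0,.1]
robot.servo_line(up,R,.15); st(); robot.servo_line(t+[0,0,.02],None,.12); robot.servo_line(t,None,.05); st()
robot.move_gripper(.36); robot.dwell(.3); st(); robot.servo_line(t+[0,0,.13],None,.15)
look(tray(-74,17.5)[:2],'b2',z=.26); st()
E
python3 ov.py b2 ovb2
```

```text
[-0.17327041 -0.01144786 -0.98480775] [ 0.47730645 -0.04597037  0.01498865] [ 16.21482814  22.25593135 -29.14398707  -2.86585306 -48.40567177
 169.65172732]
t 17.21 p [ 0.4774 -0.0459  0.1141] F [ 0.   0.1 -0.7] w 0.247
t 18.57 p [ 0.4772 -0.0461  0.0147] F [-1.3  0.3 -0.8] w 0.249
t 19.33 p [ 0.4773 -0.046   0.015 ] F [0.3 0.4 0.4] w 0.358
t 22.02 p [ 0.4466 -0.046   0.2596] F [-0.5 -0.9  0. ] w 0.355
```

View pics/ovb2.png

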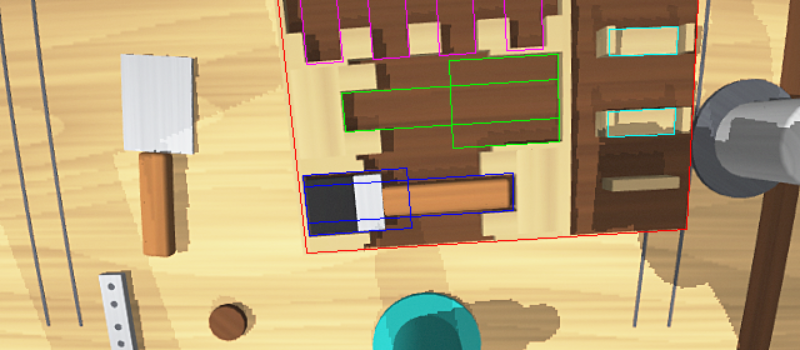

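```bash
python3 - <<'E'
from h import *
p,d,c=look([.51,.15],'c1')
for kind,z in(('handle',.016),('steel',.004)):
    for r in rects(p,c,kind,z):
        if r[2]>50 and r[2]<100: print(kind,np.round(r[0],4),np.round(r[1:4],1),r[4])
E
```

```text
handle [0.4741 0.1495] [-4.7 78.9 21.3] [327. 206.]
steel [0.4924 0.3976] [-23.9  70.7  20.4] [ 55. 185.]
steel [0.5215 0.2633] [-0.  87.   2.9] [196. 150.]
steel [0.5478 0.1434] [-4.6 70.2 54.2] [334. 118.]
steel [0.5679 0.4004] [-24.5  70.5  20.3] [39. 99.]
steel [0.5716 0.2337] [-0.1 73.6  2.8] [226.  90.]
steel [0.6072 0.2632] [-0.1 71.4  2.8] [189.  46.]
```

```bash
python3 - <<'E'
from h import *
xy=[.4965,.1476]; R=rotz(-94.65); print(robot.ik([*xy,.003],R))
w=tray(-8,-5.5); R2=rotz(-176.22); print(w,robot.ik([*w[:2],.01],R2))
robot.goto([*xy,.1],R); robot.move_gripper(.5); robot.servo_line([*xy,.003],None,.12); robot.move_gripper(0); robot.dwell(.15); st()
robot.servo_line([*xy,.15],None,.15); st()
robot.goto([*w[:2],.14],R2); st()
robot.servo_line([*w[:2],.03],None,.15); robot.servo_line([*w[:2],.0105],None,.04); st()
robot.move_gripper(.4); robot.dwell(.3); st(); robot.servo_line([*w[:2],.14],None,.15)
look(tray(-40,10)[:2],'c2',z=.26); st()
E
python3 ov.py c2 ovc2
```

```text
[ 3.82896043e+01  2.09433436e+01 -3.40254276e+01  2.54444375e-14
 -3.50312288e+01  4.70603957e+01]
[ 0.54397999 -0.06461544  0.        ] [ 13.72095849  22.43855567 -29.8614987    0.         -37.69994563
  -9.94095849]
t 25.65 p [0.4967 0.1477 0.0034] F [-1.9 -0.7  6.1] w 0.243
t 26.78 p [0.4959 0.1473 0.149 ] F [ 0.2  0.5 -0.9] w 0.245
t 27.73 p [ 0.5438 -0.0644  0.1394] F [ 0.3  0.  -1. ] w 0.249
t 29.24 p [ 0.544  -0.0647  0.0103] F [-0.7  0.2 -1. ] w 0.242
t 30.05 p [ 0.544  -0.0646  0.0105] F [-0.2 -0.   0.8] w 0.402
t 32.52 p [ 0.481  -0.0513  0.2594] F [ 0.1  0.3 -0.5] w 0.4
```

View pics/ovc2.png

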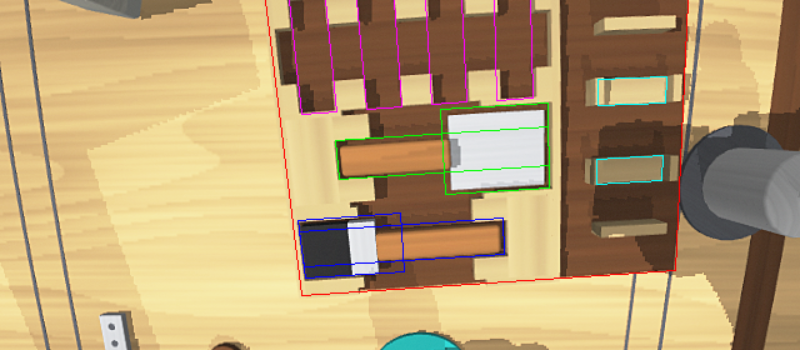

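```bash
python3 - <<'E'
from h import *
p,d,c=look([.4,.198],'d1',jaw=90)
for r in rects(p,c,'steel',.008):
    if 50<r[2]<100 and r[3]>10: print(np.round(r[0],4),np.round(r[1:4],1),r[4])
print(robot.read_qpos())
p,d,c=look([.53,.39],'d2')
for r in rects(p,c,'steel',.008):
    if 50<r[2]<100 and r[3]>10: print(np.round(r[0],4),np.round(r[1:4],1),r[4])
print(robot.read_qpos())
E
```

```text
[0.4856 0.3978] [-23.8  56.   20.3] [542. 258.]
[0.3819 0.197 ] [ 0.4 68.9 19.5] [327. 143.]
[ 4.86115216e+01  1.48533647e+00 -2.43662597e+01  2.20916277e-04
 -6.41492845e+01 -1.38613593e+02]
[0.4932 0.3965] [-23.7  69.5  20.1] [320. 205.]
[0.5679 0.3992] [-24.5  69.5  19.9] [316. 118.]
[0.6547 0.1597] [-86.2  60.5  25.4] [608.  13.]
[ 5.55551097e+01  1.69551413e+01 -5.36839016e+00 -1.12407322e-04
 -6.76655053e+01  3.44266850e+01]
```

View pics/d1.png

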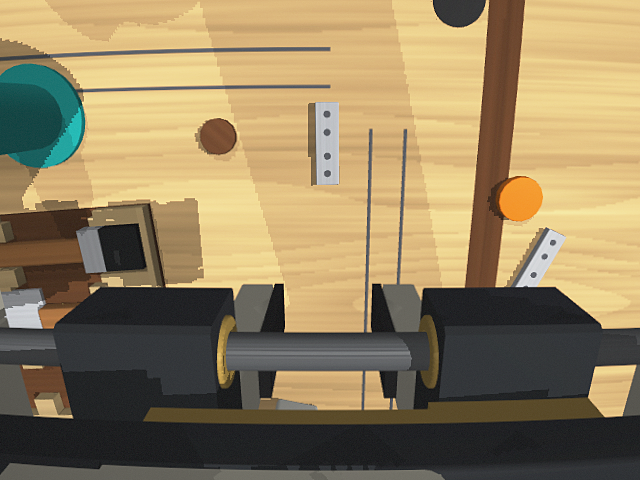

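View pics/d2.png

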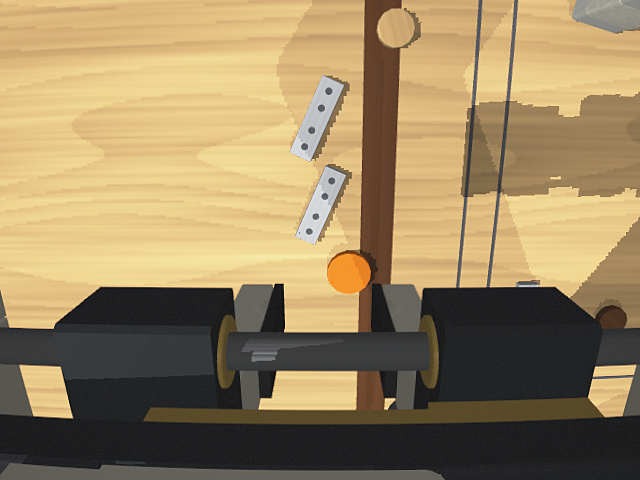

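```bash
cat > br.py <<'E'
from h import *
def bracket(xy,ang,slot,op=.33):
    R=best([*xy,.1],ang-90); robot.goto([*xy,.1],R); robot.move_gripper(.45)
    robot.servo_line([*xy,.002],R,.12); robot.move_gripper(0); robot.dwell(.15); st()
    robot.servo_line([*xy,.13],R,.15); st()
    w=tray(66,slot); R2=best([*w[:2],.13],-86.22); robot.goto([*w[:2],.13],R2); st()
    robot.servo_line([*w[:2],.03],R2,.15); robot.servo_line([*w[:2],.0085],R2,.04); st()
    robot.move_gripper(op); robot.dwell(.2); robot.servo_line([*w[:2],.12],R2,.15); st()
E
python3 - <<'E'
from br import *
bracket([.4934,.3963],-23.8,72)
p,d,c=look(tray(40,10)[:2],'e1',z=.26)
E
python3 ov.py e1 ove1
```

```text
t 40.95 p [0.4935 0.3964 0.0023] F [-0.6 -1.7  2.4] w 0.223
t 41.95 p [0.4929 0.3957 0.1288] F [-0.1  0.8 -0.8] w 0.224
t 43.42 p [0.6128 0.0182 0.1298] F [-0.   0.7 -1.2] w 0.222
t 44.92 p [0.6135 0.0159 0.0089] F [ 2.6 -8.8  2.9] w 0.219
t 46.48 p [0.612  0.0175 0.1187] F [-0.4  0.2 -0.1] w 0.335
```

View pics/ove1.png

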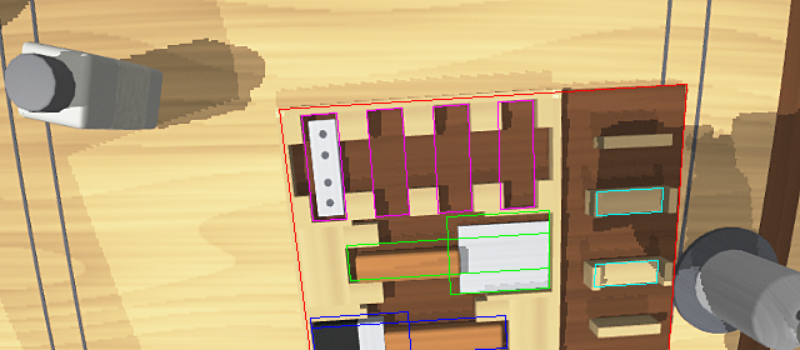

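```bash
python3 - <<'E'
from br import *
p,d,c=look([.57,.39],'d3')
rs=[r for r in rects(p,c,'steel',.008) if 60<r[2]<80 and 15<r[3]<25]
for r in rs: print(np.round(r[0],4),np.round(r[1:4],1),r[4])
r=rs[0]
if len(rs)==1 and np.hypot(*(r[0]-[.568,.3988]))<.06: bracket(r[0],r[1],-24,op=.3)
p,d,c=look([.4,.198],'d4',jaw=90)
rs=[r for r in rects(p,c,'steel',.008) if 60<r[2]<80 and 15<r[3]<25]
for r in rs: print(np.round(r[0],4),np.round(r[1:4],1),r[4])
r=rs[0]
if len(rs)==1 and np.hypot(*(r[0]-[.383,.1975]))<.06: print('ok'); bracket(r[0],r[1],24,op=.3)
p,d,c=look(tray(40,10)[:2],'e2',z=.26)
E
python3 ov.py e2 ove2
```

```text
[0.5681 0.3991] [-24.4  69.7  19.8] [316. 166.]
t 51.69 p [0.5682 0.3992 0.0023] F [-0.1  0.1  2.1] w 0.219
t 52.69 p [0.5675 0.3986 0.1287] F [-0.  0. -1.] w 0.221
t 54.44 p [ 0.6193 -0.0775  0.1299] F [-0.   0.2 -1.3] w 0.222
t 55.94 p [ 0.6188 -0.0783  0.0083] F [ 0.1 -0.2 -0.7] w 0.217
t 57.44 p [ 0.6183 -0.0782  0.1191] F [ 0.4 -0.7  0.1] w 0.302
[0.3819 0.197 ] [ 0.4 68.9 19.5] [327. 143.]
ok
t 63.51 p [0.3821 0.1972 0.0024] F [-1.  -0.7  5.8] w 0.22
t 64.51 p [0.3814 0.1965 0.1292] F [-0.2 -0.2 -0.6] w 0.219
t 65.74 p [ 0.6153 -0.0296  0.1296] F [-0.3 -0.4  0.1] w 0.225
t 67.24 p [ 0.6154 -0.0304  0.0084] F [-3.   0.9  5.1] w 0.222
t 68.74 p [ 0.6152 -0.0304  0.1191] F [0.8 0.7 0.1] w 0.3
```

View pics/ove2.png

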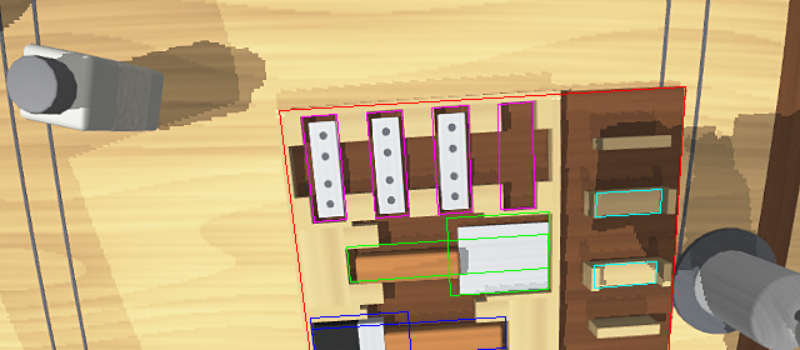

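```bash
python3 - <<'E'
from h import *
robot.goto([.6,.15,.28],rotz(-90)); robot.dwell(.1)
A=[snap('wrist','f1'),snap('scene','f1s'),snap('top','f1t')]; st()
for (p,d,c) in A:
    W=cloud(d,c); m=(d>0)&(np.hypot(W[...,0]-.65,W[...,1]-.15)<.06)&(W[...,2]<.14)
    for lo,hi in((.03,.09),(.093,.104),(.112,.13)):
        q=W[m&(W[...,2]>lo)&(W[...,2]<hi)][:,:2]
        if len(q)>8: print(len(q),lo,cv2.minAreaRect((q*1000).astype(np.float32)), np.round(q.min(0),3),np.round(q.max(0),3))
E
```

```text
t 72.56 p [0.6    0.149  0.2801] F [-0.  -0.4  0.3] w 0.303
1783 0.093 ((668.649658203125, 161.6981201171875), (44.32992935180664, 44.11371612548828), 76.60112762451172) [0.644 0.136] [0.694 0.187]
1492 0.112 ((668.5511474609375, 161.68374633789062), (31.91940689086914, 29.837615966796875), 89.67679595947266) [0.654 0.146] [0.683 0.178]
457 0.03 ((680.3116455078125, 171.343017578125), (29.806964874267578, 58.32674026489258), 38.21614074707031) [0.651 0.139] [0.694 0.188]
268 0.093 ((668.9893798828125, 162.09161376953125), (45.025882720947266, 44.53541564941406), 76.94767761230469) [0.644 0.137] [0.694 0.188]
222 0.112 ((669.0831909179688, 161.94482421875), (31.30118751525879, 30.290735244750977), 70.41230010986328) [0.654 0.146] [0.685 0.178]
50 0.03 ((658.2614135742188, 149.18215942382812), (23.9133243560791, 52.544403076171875), 40.37358093261719) [0.645 0.137] [0.684 0.177]
```

View pics/f1.png

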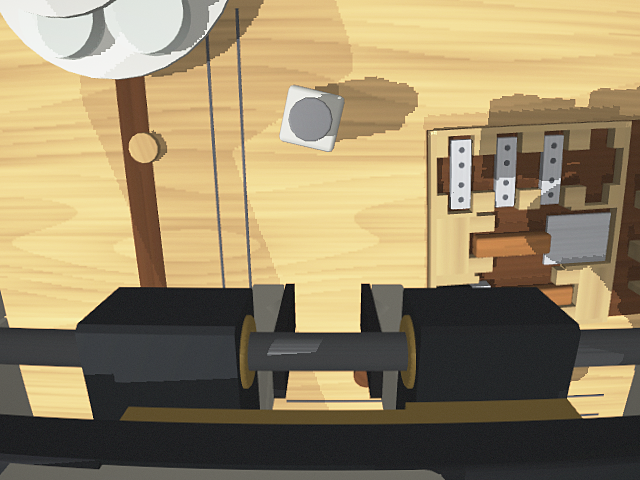

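```bash
cat > bot.py <<'E'
from h import *
def poses(bc,h,t1,off,s):
    hv=np.array([np.cos(np.radians(h)),np.sin(np.radians(h)),0]); z=np.sin(np.radians(t1))*hv+np.array([0,0,-np.cos(np.radians(t1))])
    y=s*np.array([-hv[1],hv[0],0]); R1=np.column_stack([np.cross(y,z),y,z])
    g=np.array([*bc,.060+off]); P1=g+.019*z
    R2=axrot(TYax,90)@axrot([0,0,1],TY-h)@R1
    P2=tray(off*1000,-155,.038)+.019*R2[:,2]
    return P1,R1,P2,R2
E
python3 - <<'E'
from bot import *
bc=[.6687,.1618]
for h in(-13.3,76.7,-103.3):
  for t1 in(45,50,55,60,65,70):
    for s in(1,-1):
        P1,R1,P2,R2=poses(bc,h,t1,.006,s)
        a=robot.ik(P1,R1); b=robot.ik(P1-.1*R1[:,2],R1); c=robot.ik(P2,R2); e=robot.ik(P2+[0,0,.1],R2)
        f=lambda q: None if q is None else np.round(q).astype(int).tolist()
        print(h,t1,s,f(a),f(b),f(c),f(e))
E
```

```text
-13.3 45 1 None None [0, 50, 10, 3, -95, -87] [0, 45, 13, 3, -103, -86]
-13.3 45 -1 None None [0, 50, 10, 3, -95, 93] [0, 45, 13, 3, -103, 94]
-13.3 50 1 None None [0, 47, 7, 3, -89, -87] [0, 42, 10, 3, -98, -86]
-13.3 50 -1 None None [0, 47, 7, 3, -89, 93] [0, 42, 10, 3, -98, 94]
-13.3 55 1 None None [-1, 44, 3, 3, -84, -87] [-1, 39, 7, 2, -93, -86]
-13.3 55 -1 None None [-1, 44, 3, 3, -84, 93] [-1, 39, 7, 2, -93, 94]
-13.3 60 1 None None [-1, 41, 0, 2, -78, -87] [-1, 36, 4, 2, -88, -86]
-13.3 60 -1 None None [-1, 41, 0, 2, -78, 93] [-1, 36, 4, 2, -88, 94]
-13.3 65 1 None None [-1, 38, -4, 2, -73, -86] [-1, 33, 1, 2, -83, -86]
-13.3 65 -1 None None [-1, 38, -4, 2, -73, 94] [-1, 33, 1, 2, -83, 94]
-13.3 70 1 None None [-1, 36, -7, 2, -67, -86] [-1, 30, -3, 2, -77, -86]
-13.3 70 -1 None None [-1, 36, -7, 2, -67, 94] [-1, 30, -3, 2, -77, 94]
76.7 45 1 [2, 31, -3, -55, -56, 17] [-3, 26, -2, -51, -64, 14] [0, 50, 10, 3, -95, -87] [0, 45, 13, 3, -103, -86]
76.7 45 -1 [2, 31, -3, -55, -56, -163] [-3, 26, -2, -51, -64, -166] [0, 50, 10, 3, -95, 93] [0, 45, 13, 3, -103, 94]
76.7 50 1 [-1, 33
[... 1839 characters left out ...]
-103.3 60 1 [43, 55, 4, 29, -94, 111] [46, 58, 18, 27, -105, 114] [-1, 41, 0, 2, -78, -87] [-1, 36, 4, 2, -88, -86]
-103.3 60 -1 [43, 55, 4, 29, -94, -69] [46, 58, 18, 27, -105, -66] [-1, 41, 0, 2, -78, 93] [-1, 36, 4, 2, -88, 94]
-103.3 65 1 [44, 57, 6, 30, -98, 110] [47, 61, 20, 29, -109, 114] [-1, 38, -4, 2, -73, -86] [-1, 33, 1, 2, -83, -86]
-103.3 65 -1 [44, 57, 6, 30, -98, -70] [47, 61, 20, 29, -109, -66] [-1, 38, -4, 2, -73, 94] [-1, 33, 1, 2, -83, 94]
-103.3 70 1 [44, 60, 7, 31, -101, 109] [47, 64, 22, 30, -112, 113] [-1, 36, -7, 2, -67, -86] [-1, 30, -3, 2, -77, -86]
-103.3 70 -1 [44, 60, 7, 31, -101, -71] [47, 64, 22, 30, -112, -67] [-1, 36, -7, 2, -67, 94] [-1, 30, -3, 2, -77, 94]
```

```bash
python3 - <<'E'
from bot import *
P1,R1,P2,R2=poses([.6687,.1618],76.7,60,.006,1)
A=P1-.10*R1[:,2]; B=A+[0,0,.12]; U=P1+[0,0,.17]; V=P2+[0,0,.17]
for n,(P,R) in dict(A=(A,R1),B=(B,R1),U=(U,R1),V=(V,R2)).items(): print(n,np.round(P,3),robot.ik(P,R) is not None)
robot.goto(B,R1); robot.move_gripper(.8); robot.servo_line(A,R1,.15); st(); snap('scene','g1')
E
```

```text
A [0.653 0.094 0.107] True
B [0.653 0.094 0.226] True
U [0.672 0.178 0.226] True
V [ 0.558 -0.213  0.192] True
t 75.42 p [0.6531 0.0934 0.1073] F [ 0.1 -0.1  0.4] w 0.801
```

View pics/g1.png

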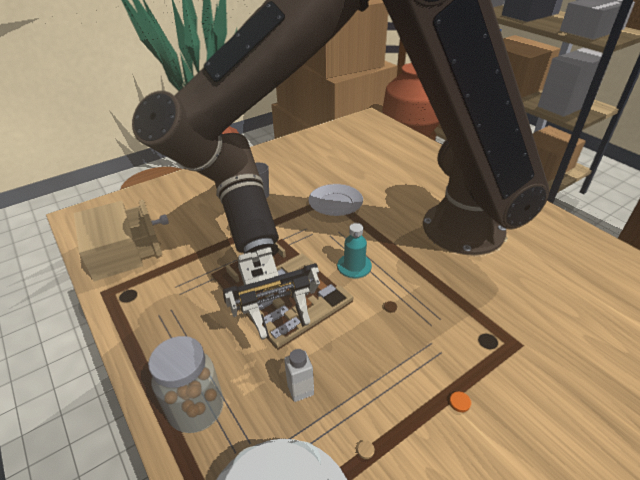

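```bash
python3 - <<'E'
from bot import *
P1,R1,P2,R2=poses([.6687,.1618],76.7,60,.006,1)
robot.servo_line(P1,R1,.1); st(); robot.move_gripper(0); robot.dwell(.2); st()
robot.servo_line(P1+[0,0,.17],R1,.12); st(); snap('scene','g2')
robot.goto(P2+[0,0,.17],R2); robot.dwell(.2); st(); snap('scene','g3'); snap('top','g3t'); snap('wrist','g3w')
E
```

```text
t 76.62 p [0.6727 0.1773 0.0568] F [-0.2  0.1  0.5] w 0.799
t 77.37 p [0.6726 0.1776 0.0566] F [ 0.2 -1.7  2.6] w 0.5
t 78.93 p [0.6722 0.1778 0.2254] F [-0.2  0.  -1. ] w 0.501
t 80.75 p [ 0.5582 -0.2134  0.1915] F [ 0.3  1.  -1. ] w 0.502
```

View pics/g3.png

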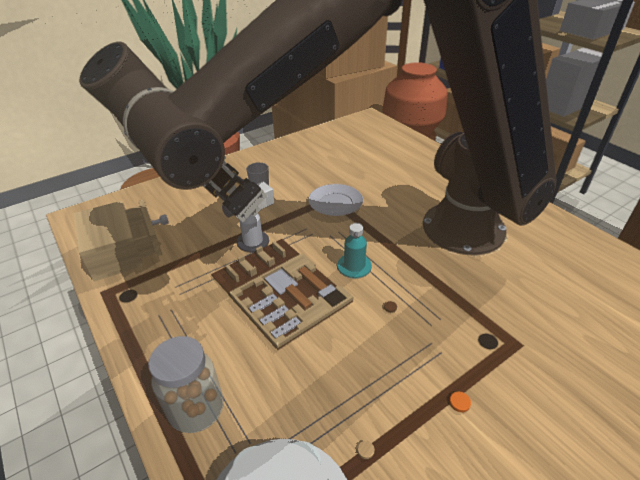

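View pics/g3t.png

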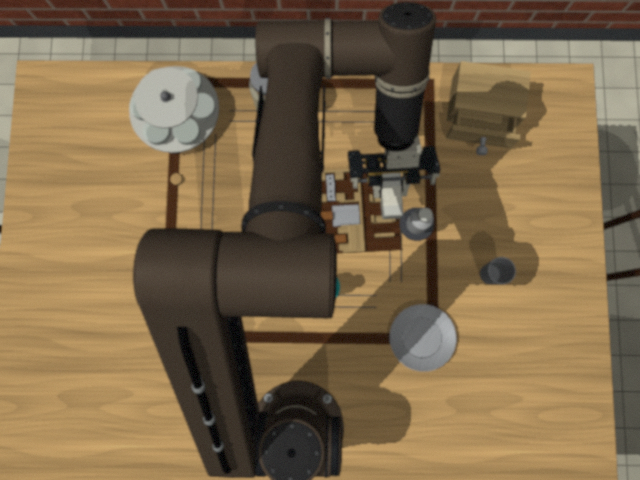

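```bash
python3 - <<'E'
import cv2,numpy as np
a=cv2.resize(cv2.imread('pics/g3.png')[150:270,190:310],(400,400),interpolation=2); b=cv2.resize(cv2.imread('pics/g3t.png')[150:260,340:450],(400,400),interpolation=2)
cv2.imwrite('pics/g3z.png',np.hstack([a,b]))
E
```

```text
(no output)
```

View pics/g3z.png

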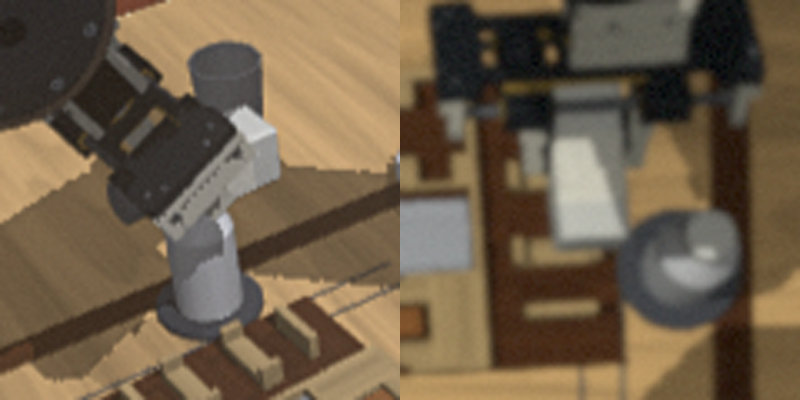

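View pics/g3w.png

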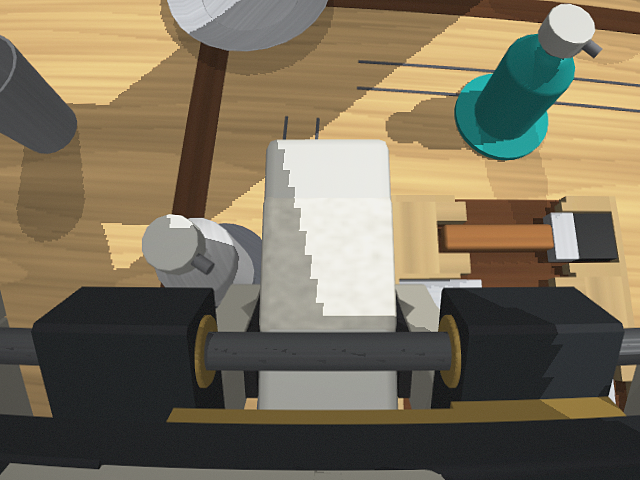

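```bash
python3 - <<'E'
from h import *
p,d,c=load('wrist','g3w'); W=cloud(d,c)
m=np.zeros(d.shape,bool); m[205:310,275:385]=1; m&=d>0; q=W[m]
A=np.c_[q[:,:2]-q[:,:2].mean(0),np.ones(len(q))]; s=np.linalg.lstsq(A,q[:,2],rcond=None)[0]; print(s, np.degrees(np.arctan(s[:2])))
b=(d>0)&(np.abs(W[...,2]-.23)<.012); b[310:]=0; b[:,:250]=0; b[:,400:]=0
q=W[b][:,:2]; a=np.radians(TY); M=np.array([[np.cos(a),-np.sin(a)],[np.sin(a),np.cos(a)]])
t=(q-TO)@M; print(np.percentile(t,[.5,50,99.5],axis=0))
E
```

```text
[-0.00070314  0.00043439  0.22843535] [-0.04028704  0.02488868]
[[-5.89707596e-02 -1.76833853e-01]
 [-2.68648729e-02 -1.55048865e-01]
 [ 4.70291723e-05 -1.33060133e-01]]
```

```bash
python3 - <<'E'
from bot import *
P1,R1,P2,R2=poses([.6687,.1618],76.7,60,.006,1)
robot.servo_line(P2+[0,0,.03],R2,.12); st(); robot.servo_line(P2+[0,0,.0005],R2,.04); st()
robot.move_gripper(.62); robot.dwell(.3); st()
robot.servo_line(P2+[0,0,.17],R2,.12); st()
robot.goto([.45,-.12,.30],rotz(-90)); robot.dwell(.1); p,d,c=snap('wrist','k1'); snap('scene','k1s'); snap('top','k1t'); st()
W=cloud(d,c)
E
```

```text
t 82.22 p [ 0.5589 -0.2136  0.0524] F [-0.4  0.8 -1.5] w 0.497
t 83.1 p [ 0.558  -0.2135  0.0221] F [-2.4  0.6  1.3] w 0.498
t 83.87 p [ 0.5583 -0.2135  0.022 ] F [-0.9 -0.2  0.6] w 0.62
t 85.43 p [ 0.558  -0.2134  0.1907] F [-0.4  0.1 -1.2] w 0.621
t 88.15 p [ 0.4501 -0.12    0.2998] F [-0.3  0.3  0.1] w 0.617
```

View pics/k1.png

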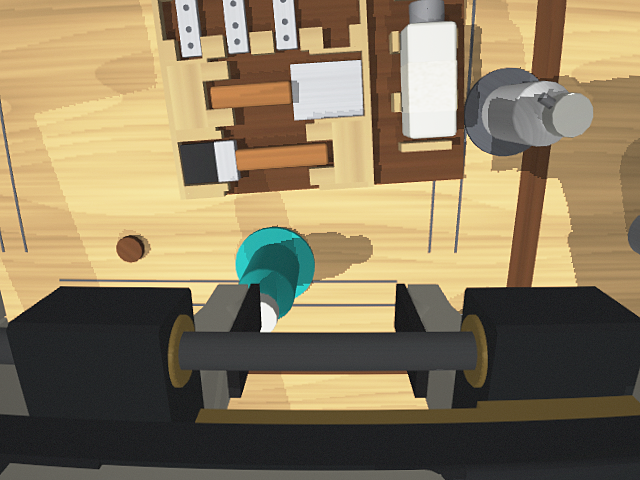

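View pics/k1s.png

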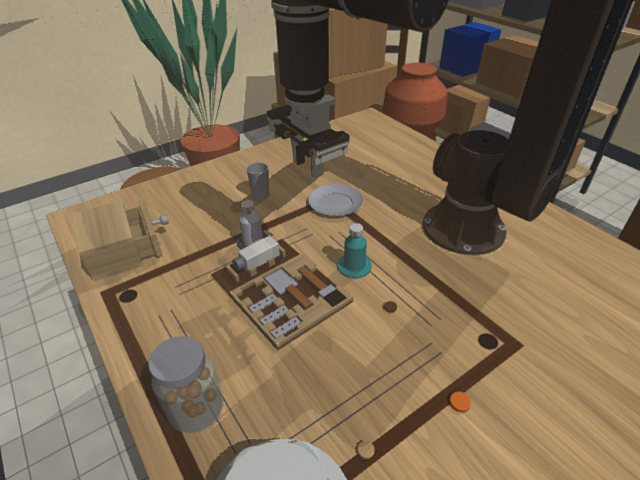

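```bash
python3 - <<'E'
from h import *
robot.goto([.50,-.10,.28],rotz(-90)); robot.dwell(.1); p,d,c=snap('wrist','k2')
W=cloud(d,c); a=np.radians(TY); M=np.array([[np.cos(a),-np.sin(a)],[np.sin(a),np.cos(a)]])
T=(W[...,:2]-TO)@M*1000
def h(x0,x1,y0,y1,n):
    m=(d>0)&(T[...,0]>x0)&(T[...,0]<x1)&(T[...,1]>y0)&(T[...,1]<y1); q=np.c_[T[m],W[m][:,2]*1000]
    A=np.c_[q[:,:2]-q[:,:2].mean(0),np.ones(len(q))]; s=np.linalg.lstsq(A,q[:,2],rcond=None)[0]
    print(n,len(q),'z',s[2].round(1),'tilt',np.degrees(np.arctan(s[:2])).round(2))
h(-35,30,-172,-138,'bottle'); h(-80,-68,-50,20,'brush handle'); h(-90,-58,52,90,'brush head'); h(-13,-3,0,50,'scr handle'); h(-28,12,-85,-35,'blade')
for k in(72,24,-24,-72): h(40,92,k-6,k+6,f'slot{k}')
E
```

```text
bottle 2928 z 59.0 tilt [-0.46 -0.03]
brush handle 806 z 18.8 tilt [ 0.1  -0.13]
brush head 1139 z 18.7 tilt [-0.01 -0.25]
scr handle 3053 z 298.9 tilt [-88.7  -70.16]
blade 15050 z 313.2 tilt [-85.29 -59.52]
slot72 715 z 12.6 tilt [-0.11 -0.19]
slot24 738 z 12.6 tilt [-0.23  0.36]
slot-24 743 z 12.7 tilt [0.01 0.29]
slot-72 718 z 4.6 tilt [ 0.1  -0.36]
```

```bash
python3 - <<'E'
from h import *
p,d,c=load('wrist','k2'); W=cloud(d,c)
a=np.radians(TY); M=np.array([[np.cos(a),-np.sin(a)],[np.sin(a),np.cos(a)]]); T=(W[...,:2]-TO)@M*1000
for x0,x1,y0,y1,n in((-13,-3,0,50,'scr handle'),(-28,12,-85,-35,'blade')):
    m=(d>0)&(W[...,2]<.1)&(T[...,0]>x0)&(T[...,0]<x1)&(T[...,1]>y0)&(T[...,1]<y1); q=W[m][:,2]*1000; print(n,np.percentile(q,[5,50,95]).round(1))
R=best([.5255,-.303,.2],-86.2); robot.goto([.5255,-.303,.2],R); robot.move_gripper(0.0); st()
robot.servo_line([.5255,-.303,.14],R,.1); robot.dwell(.2); st()
for z in np.arange(.136,.117,-.001):
    robot.servo_line([.5255,-.303,z],R,.02); F=robot.read_force(); pz=robot.read_position()[2]; print(round(z,3),round(pz,4),np.round(F,1))
    if F[2]>15: break
snap('scene','m1')
robot.dwell(.3); st()
E
```

```text
scr handle [19.2 20.6 21.9]
blade [ 7.3  8.7 10. ]
t 90.53 p [ 0.5254 -0.303   0.2   ] F [ 0.1 -0.7 -0.9] w 0.004
t 91.48 p [ 0.5259 -0.3031  0.1407] F [ 0.2 -0.4  0.1] w 0.004
0.136 0.1358 [ 0.2  0.8 -0.4]
0.135 0.1349 [-0.1  0.1  0.3]
0.134 0.1339 [ 0.3  0.4 -0.5]
0.133 0.1329 [ 0.4  0.1 -0.6]
0.132 0.1322 [0.3 0.  1.6]
0.131 0.1312 [0.4 0.3 1.9]
0.13 0.1301 [0.5 0.2 2.8]
0.129 0.1291 [0.1 0.3 4.4]
0.128 0.1281 [-0.2 -0.   4.8]
0.127 0.1271 [ 0.  -0.5  4.9]
0.126 0.1261 [ 1.5 -0.1  4.4]
0.125 0.1252 [ 0.9 -0.9  6.4]
0.124 0.1243 [0.4 0.1 6.1]
0.123 0.1242 [-2.6  2.4 12.7]
0.122 0.1241 [-3.8  4.6 19.1]
t 95.68 p [ 0.5257 -0.3031  0.1241] F [-3.1  3.8 19.3] w 0.005
```

Contact was at 0.132 m and the hard stop at 0.124 m, so the cap travelled its full 8 mm. Next I release it, back off and do a final check.

```bash
python3 - <<'E'
from h import *
robot.servo_line([.5255,-.303,.20],None,.06); robot.dwell(.3); st()
robot.goto([.45,-.12,.32],rotz(-90)); robot.dwell(.2); p,d,c=snap('wrist','z1'); snap('scene','z1s'); p2,d2,c2=snap('top','z1t')
for cam in('z1s','z1t'):
    pp,dd,cc=load('scene' if cam=='z1s' else 'top',cam); W=cloud(dd,cc); m=(dd>0)&(np.hypot(W[...,0]-.5255,W[...,1]+.303)<.013); print(cam,np.percentile(W[m][:,2],[50,90]))
st()
E
python3 ov.py z1 ovz1
```

```text
t 97.43 p [ 0.5255 -0.303   0.1999] F [-0.1  0.3  0.3] w 0.003
z1s [0.12234841 0.13301694]
z1t [0.13097394 0.13428338]
t 98.71 p [ 0.4501 -0.1205  0.3193] F [ 0.2  0.  -0.6] w 0.005
```

View pics/ovz1.png

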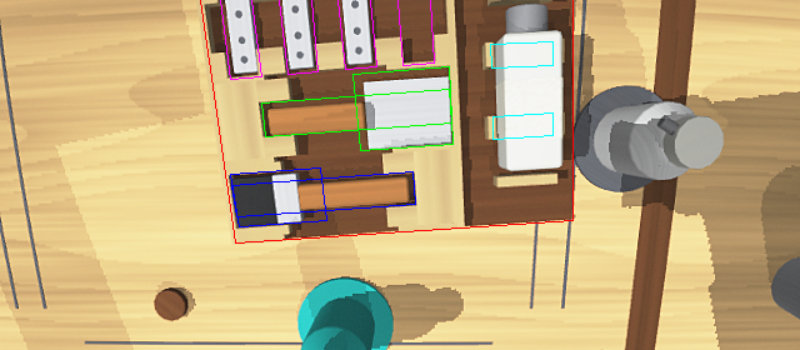

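View pics/z1s.png

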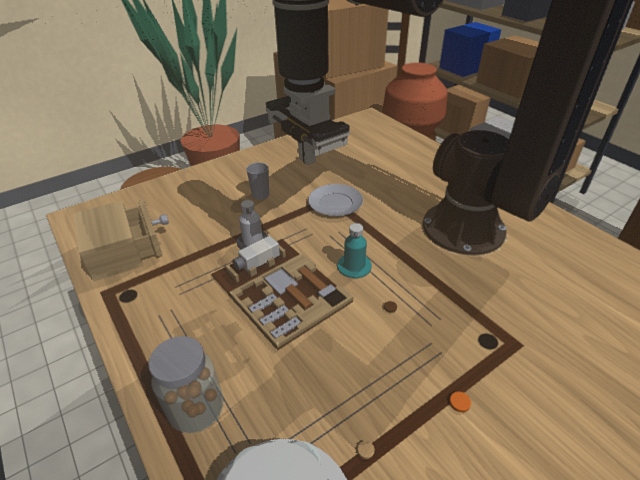

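```bash
python3 -c "
from rig import robot
robot.job_done(); print(robot.read_t())"
```

```text
the job is handed in; nothing more can be done
the job is handed in; nothing more can be done
```

The kit is packed and misted, and the job was handed in at about 99 s of the 210 s allowed.

**What I did:**
- **Brush:** I released it with the tool tilted 10° so the gripper body would clear the turquoise look-alike, and it settled flat.
- **Scraper and brackets:** the scraper lies in its own compartment. All three brackets I could see are in bracket slots, one to a slot.
- **Bottle:** it lies on the two saddles between the end stops, with its cap pointing away from the robot.
- **Mister:** I pressed the aluminium mister's cap last. Contact was at 132 mm and the hard stop at 124 mm, with about 6 N before the stop and 19 N at it.

**Last checks:**
- **Brush, brackets and bottle:** depth before the press showed brush, brackets and bottle top at 18.7, 12.6 and 59 mm, with tilts under 0.5°. These are 1–1.4 mm below nominal, consistent with the camera's offset.
- **Scraper:** the first height fit failed because gripper points got into it. The filtered re-check gave a 20.6 mm handle and an 8.7 mm blade, which fits lying flat.
- **Mist cap:** it was back up after the press, with its highest readings at 133–134 mm in the scene and top views. The scene view's median of 122 mm is mixed with points lower on the mister.
- **Tray and bystanders:** the final pictures show every part still in place, and the bystanders look unmoved.

While I placed the first bracket, there was a brief sideways force of about 9 N, probably a finger brushing the tray wall. The bracket still lies flat in its slot.

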